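# Open the squeeze-and-turn safety cap of a solvent jar

### The arm

A 6-joint arm with a two-finger parallel gripper is mounted at the origin on a cart in front of the work surface, level with it; the furniture and walls round the work are solid. World frame = base frame: x ahead of the robot, y to its left, z up, the work surface at z = 0. Lengths are in m, angles in rad, forces in N, time in s.
With the tool pointing down it reaches from about 0.325 to 0.775 m from the base axis. Payload 5.5 kg.
Tool frame: the origin (TCP) lies on the front face of the gripper's body, between the roots of the fingers; the fingertips stand 80 mm ahead of it and the grasp point (between the pads) lies ctrl.grasp_offset ahead of it (ctrl.grasp_offset is the distance from the TCP to the grasp point, in m); z points along the fingers, y is the line along which they close (so a half turn about z gives the same grasp; the last joint's range is limited). The gripper opens to 88 mm and grips with 3 to 60 N. Pads are 20 mm wide; open, the fingers measure 115 mm over their backs; the gripper's body (75 mm by 178 mm) begins 61 mm behind the grasp point.
Start: joints at [1.251, 0.091, 1.231, -0, 1.82, -0.057], TCP at [0.156, 0.579, 0.303] pointing down, gripper open.
Joint ranges: [-2.87, 2.87], [-0.86, 2.18], [0.17, 2.46], [-1.51, 4.65], [0.06, 2.69], [-2.65, 2.65]. Speed limits (rad/s): [2.57, 2.57, 3.01, 3.14, 3.14, 3.14].

### API

Orientations are given as a 3x3 rotation matrix whose columns are the frame's x, y, z axes.
In Python, from bench import ctrl gives the robot as it stands. The module is installed in compiled form; this text tells all that it offers.
- The arm moves only by the tool drive_tool, never from a script. Its argument "moves" is a list of rows, each a list of 4 numbers: the shift along the tool's x, y, z in m, then the turn about the tool's z in degrees. A call has 1 to 10 rows; each row is the pose to reach, as a shift and turn from the pose commanded when the call began, along the tool's axes at that moment; what a row does not reach only later rows make up. A row lasts 1/10 s, in which the tool goes at most 50 mm and 8.59 degrees, less where a joint would pass 70% of its speed; a pose out of reach is approached as far as the arm can. A call with a gripper value outside its range is refused whole. "jaw" is the finger opening in m, from 0 to 0.0878, set as the call begins (left out, the last holds). The fingers move at their own pace and stop on an object; "grip_force" is the grip in N (left out, the last holds). Time passes only in rows, so rows that repeat a pose let the fingers close. It gives the time, the measured TCP pose, the force, the opening and the grip force at its end, in the units of the state.
- ctrl.read_state(): the state, without advancing time (a new reading comes with each control period).
- ctrl.snapshot(name): name is "side" or "top"; returns a dict with "color" (480x640x3 uint8, red, green, blue), "range_z" (480x640 float32, m along the optical axis (not along the pixel's ray), 0 where there is no reading), "fx", "fy", "cx", "cy" (pixels), "k1" (the pictures are not rectified: a ray, as slopes to the right and down, at radius r is drawn at 1 + k1 r^2 times it, then the intrinsics apply), "T" (4x4, takes a point from camera to world coordinates). Camera axes: x right, y down, z forward; pixel columns grow to the right and rows downward; lengths in m; the calibration is good to about 2 mm. A picture is of the moment at which its call begins.
- ctrl.close_job(): hands the job in; it is judged then, once.
The state is a dict: "time": time; "joint_positions": joint angles; "qd": joint speeds; "tau": joint torques, N m; "eef_pos": TCP position; "ee_rot": TCP orientation; "force": force on the tool from outside, world axes, zero at the start; "torque": the same for the moment, N m; "grip_width": finger opening in m; "gripper_force": force on a finger pad.
Only numpy, scipy, OpenCV 4.12 (cv2) and the standard library are available. Lean on these libraries where they do the work, as an engineer would, in place of code of your own. Each camera call takes 0.05 s, during which the arm holds its last target. There are 200 camera calls.

### The job

Open the amber jar that is held in the bench clamp: squeeze the two orange tabs of its safety cap and, keeping them squeezed, turn the cap anticlockwise until you feel it meet its end stop, then lift it straight off and stand it gently, open side down, in the middle of the green lens-tissue pack. Be gentle: do not force the cap against its lock or its stop, and leave the things standing around where they are.

Things in the scene. Friction and masses are not known exactly. Their poses are not given: they have to be found in the camera images.
- cap: white ribbed round safety cap, 46 mm across, 36 mm high, 70 to 110 g, loose on the jar's neck, open side down; origin in the middle of its open lower edge, z up along its axis. Orange tabs at its +y and -y sides. It comes free by turning anticlockwise seen from above (+ about z), tabs squeezed; the turn is almost free, under 0.1 N m. Its yaw does not tell how far it must turn.
- cap_tabs (a point): point on the cap's axis, 25 mm above its origin, level with the tabs' middle: flat plates 18 mm wide, outer faces 58 mm across along the cap's y; grip 14 to 35 mm above the cap's origin. Each springs in 5 mm against 4 to 6 N; 12 to 20 N a finger squeezes both fully (48 mm across) and holds the cap to turn and lift it. Their feet lock in the guard ring's slots until squeezed.
- neck_top (a point): centre of the neck's top, 100 mm above the table. Two lugs in the cap lock under its rim (2 mm of play upward, no more). They come free after a turn of 0.55 to 1.45 rad, different each time: only in the last 0.07 rad before a hard end stop, which must be felt. There lift straight up, still squeezed; 30 mm clears the neck. The closed cap's origin is at 71 mm, its top at 107 mm.
- guard_top (a point): centre of the top of the white slotted guard ring round the neck's foot, 66 mm wide, 77 mm above the table: keep fingertips above 80 mm. The jar sits any way round in its rubber and yields 1 rad per 4 N m, so past the stop the moment grows 0.04 N m per 0.01 rad. Cap and jar bear 30 N of contact force in all: about 0.3 N m at the stop, or 30 N of pull or push.
- clamp: bench clamp with the jar in it, fixed: aluminium base plate 100 x 100 x 10 mm, black ring 80 mm wide up to 36 mm, amber glass jar 64 mm wide. Origin on the table under the jar's axis, z up; its yaw does not tell how the jar's slots and stop lie.
- tissue: flat mint-green lens-tissue pack, 73 (its x) x 101 (its y) x 10 mm, fixed on the table; origin in the middle of its underside, so its top is 10 mm above.
- lens: black lens post, 48 x 38 x 112 mm, loose bystander; origin in the middle of its underside, z up.
- dropper: white dropper bottle with black top, 41 x 40 x 125 mm, loose bystander; origin in the middle of its underside, z up.
- cell: small clear square glass cell, 12 x 12 x 45 mm, loose bystander; origin in the middle of its underside, z up.

How it is judged:
By the outcome, as a careful person would: the job done as asked, in the order asked, and still so for the second after the job is handed in, with the robot touching nothing.
It also fails if it takes over 66 s, if anything falls off the work surface, if the arm or the gripper's body presses on something with over 40 N, if the wrist force passes 120 N, or if a joint passes its speed limit or range.

## Working session

There is one attempt and no reset: what is moved stays moved. The work goes in short steps, Python scripts to look and compute and a tool call to move; the robot and the scene stay as the last step left them, time stands still between calls to the robot, and variables do not carry over. Pictures are saved under pics/ and viewed, at most 10 in all, crops included, and the job is handed in when it is done.

Besides the shell and the picture viewer there is one more tool, called after "Request:" by a JSON object that holds its "op" and its "data", one argument or row to a line. drive_tool: Moves the arm, as the interface text tells. Its arguments: {"type":"object","properties":{"moves":{"type":"array"},"jaw":{"type":"number"},"grip_force":{"type":"number"}},"required":["moves"]}

```bash
mkdir -p pics
python3 - <<'E'
from bench import ctrl
import cv2,numpy as np,pickle
print(ctrl.read_state(), ctrl.grasp_offset)
for n in("side","top"):
    s=ctrl.snapshot(n);pickle.dump(s,open(n+'.pkl','wb'))
    cv2.imwrite(f'pics/{n}0.png',s["color"][:,:,::-1])
    print(n,s['fx'],s['fy'],s['cx'],s['cy'],s['k1'],s['T'].round(4).tolist())
E
```

```text
{'time': 0.0, 'joint_positions': array([ 1.25127713e+00,  9.18665804e-02,  1.23190123e+00,  1.73160572e-05,
        1.81978141e+00, -5.66967335e-02]), 'qd': array([ 0.00024355,  0.00097446,  0.00047914,  0.00044797, -0.00020368,
        0.00037733]), 'tau': array([ 9.41745238e-04, -4.46466529e+01, -4.06436062e+01,  6.99689076e-02,
        2.97848799e-02, -1.25697566e-04]), 'eef_pos': array([0.1558354 , 0.57926356, 0.30149344]), 'ee_rot': array([[-9.65661594e-01,  2.59802403e-01, -6.30508889e-04],
       [ 2.59803137e-01,  9.65659826e-01, -1.85226304e-03],
       [ 1.27634716e-04, -1.95246746e-03, -9.99998086e-01]]), 'force': array([-0.28257563, -0.18199411,  0.28260974]), 'torque': array([-0.02907498, -0.0362317 ,  0.02667655]), 'gripper_force': 0.0, 'grip_width': 0.0874175200645316} 0.0613
side 570.0200510016696 570.0200510016696 318.79682292931943 239.95308679106265 -0.08187340617549797 [[-0.8364, -0.3558, 0.4169, 0.2397], [-0.548, 0.5258, -0.6506, 0.5979], [0.0123, -0.7726, -0.6348, 0.6466], [0.0, 0.0, 0.0, 1.0]]
top 621.274295889088 621.274295889088 315.5672856719047 226.25946093501682 -0.20486435674728623 [[-0.0065, -0.9806, 0.1961, 0.3748], [-0.9999, 0.0082, 0.0076, -0.0025], [-0.0091, -0.1961, -0.9806, 1.2515], [0.0, 0.0, 0.0, 1.0]]
```

View pics/side0.png

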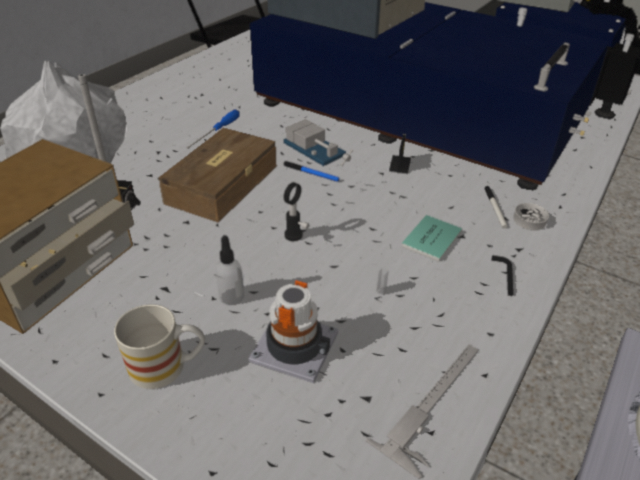

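View pics/top0.png

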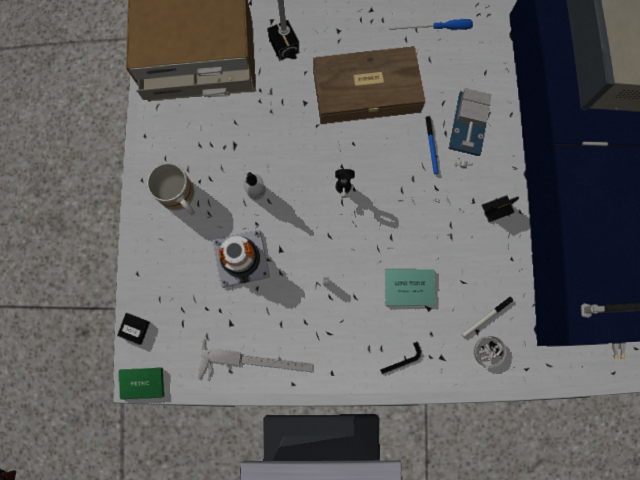

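The side view shows the cap at (293,310), tissue (433,237), cell (382,282), dropper (229,275) and lens (293,220). The top view shows the jar at (238,252) and the tissue at (410,287). Next I'll measure these and view zoomed crops.

```bash
cat > h.py <<'E'
import cv2,numpy as np,pickle
def snap(n,ctrl):
    s=ctrl.snapshot(n);pickle.dump(s,open(n+'.pkl','wb'));return s
def ray(s,uv):
    K=np.array([[s['fx'],0,s['cx']],[0,s['fy'],s['cy']],[0,0,1]])
    p=cv2.undistortPoints(np.float64(uv).reshape(-1,1,2),K,np.array([s['k1'],0,0,0,0]))[:,0]
    d=np.c_[p,np.ones(len(p))]@s['T'][:3,:3].T
    return s['T'][:3,3],d
def plane(s,uv,z):
    o,d=ray(s,uv);return o+d*((z-o[2])/d[:,2])[:,None]
def cloud(s,mask):
    v,u=np.nonzero(mask&(s['range_z']>0))
    o,d=ray(s,np.c_[u,v]);return o+d*s['range_z'][v,u][:,None]
def proj(s,P):
    R=s['T'][:3,:3];c=(np.atleast_2d(P)-s['T'][:3,3])@R
    x=c[:,:2]/c[:,2:];x=x*(1+s['k1']*(x**2).sum(1,keepdims=True))
    return x*[s['fx'],s['fy']]+[s['cx'],s['cy']]
E
python3 - <<'E'
from h import *
S={n:pickle.load(open(n+'.pkl','rb')) for n in('side','top')}
crops=[]
for n,(x,y) in dict(side=(250,260),top=(195,212)).items():
    s=S[n];hsv=cv2.cvtColor(s['color'],cv2.COLOR_RGB2HSV)
    o=cv2.inRange(hsv,(3,150,80),(16,255,255))>0
    reg=np.zeros_like(o);reg[y:y+100,x:x+100]=1
    o&=reg
    nl,lab,st,ce=cv2.connectedComponentsWithStats(o.astype(np.uint8))
    for i in range(1,nl):
        if st[i,4]>3:
            c=cloud(s,lab==i);print(n,'orange',st[i],ce[i].round(1),np.median(c,0).round(3) if len(c) else'',c.min(0).round(3),c.max(0).round(3))
    g=(cv2.inRange(hsv,(70,60,60),(90,255,255))>0)
    nl,lab,st,ce=cv2.connectedComponentsWithStats(g.astype(np.uint8))
    for i in range(1,nl):
        if st[i,4]>300:
            cn=cv2.findContours((lab==i).astype(np.uint8),0,1)[0][0]
            P=plane(s,cn.reshape(-1,2),.01)
            r=cv2.minAreaRect((P[:,:2]*1000).astype(np.float32));print(n,'green',ce[i],r)
    # top of cap by depth
    c=cloud(s,reg); h=c[(c[:,2]>.100)&(c[:,2]<.115)];print(n,'captop',h[:,:2].min(0),h[:,:2].max(0),h.mean(0),len(h))
    crops.append(cv2.resize(s['color'][y:y+100,x:x+100],(400,400),interpolation=cv2.INTER_CUBIC))
cv2.imwrite('pics/crop.png',np.hstack(crops)[:,:,::-1])
E
```

```text
side orange [295 281  12   6  48] [300.6 283.4] [0.564 0.135 0.104] [0.557 0.132 0.099] [0.574 0.138 0.108]
side orange [274 307  29  30 489] [286.5 323.2] [0.552 0.188 0.072] [0.533 0.171 0.058] [0.572 0.194 0.108]
side green [431.96879756 235.94596651] ((496.9573974609375, -179.53558349609375), (96.19784545898438, 70.5969009399414), 89.4430160522461)
side captop [0.53602781 0.13146803] [0.58405999 0.19094301] [0.55858335 0.16314231 0.10575516] 843
top orange [244 242   9  16  84] [248.3 249.7] [0.564 0.134 0.072] [0.552 0.13  0.065] [0.581 0.146 0.11 ]
top orange [219 249   6   9  28] [221.  253.2] [0.554 0.186 0.105] [0.546 0.178 0.035] [0.573 0.196 0.109]
top orange [223 259   5   5  16] [224.4 261.1] [0.544 0.184 0.069] [0.54  0.178 0.064] [0.549 0.187 0.086]
top green [409.84866123 286.97380675] ((497.2019348144531, -181.34576416015625), (99.72317504882812, 68.79631042480469), 89.13007354736328)
top captop [0.53537207 0.13123936] [0.58138387 0.18843443] [0.55843981 0.16000775 0.10571276] 494
```

View pics/crop.png

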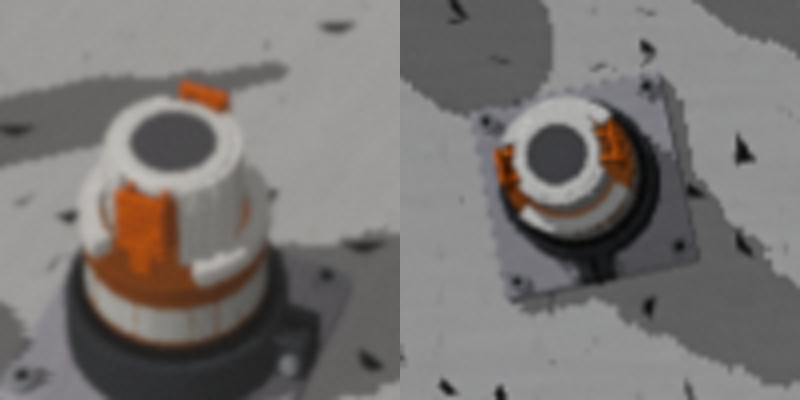

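The crops show the cap's grey top disc at (293,295.5) in the side view and (234,250.5) in the top view. The tabs lie roughly along world ±y, with a small yaw.

Run:
```python
from h import *
S={n:pickle.load(open(n+'.pkl','rb')) for n in('side','top')}
for n,(x,y,dx,dy) in dict(side=(250,260,293,295),top=(195,212,234,250)).items():
    s=S[n];hsv=cv2.cvtColor(s['color'],cv2.COLOR_RGB2HSV)
    g=(hsv[...,2]<130)&(hsv[...,1]<70)
    nl,lab,st,ce=cv2.connectedComponentsWithStats(g.astype(np.uint8),connectivity=4)
    i=lab[dy,dx];ctr=plane(s,ce[i][None],.107)[0];print(n,'disc',st[i],ce[i],ctr.round(4))
    o=cv2.inRange(hsv,(3,120,60),(18,255,255))>0
    m=np.zeros_like(o);m[y:y+100,x:x+100]=1
    c=cloud(s,o&m);c=c[c[:,2]>.085]
    rel=c[:,:2]-ctr[:2];r=np.hypot(*rel.T);k=(r>.022)&(r<.034)
    for sg in(1,-1):
        q=k&(rel[:,1]*sg>0);print(sg,q.sum(),rel[q].mean(0).round(4),c[q,2].mean().round(3), 'dir',np.degrees(np.arctan2(*(rel[q].mean(0)*sg)[::-1])).round(1))
    # other objects: heights
    full=cloud(s,np.ones_like(o))
    for nm,(a,b) in dict(dropper=((.6,.75),(.05,.2)),lens=((.62,.8),(-.1,.04)),cell=((.42,.58),(-.07,.03))).items():
        w=full[(full[:,0]>a[0])&(full[:,0]<a[1])&(full[:,1]>b[0])&(full[:,1]<b[1])&(full[:,2]>.015)]
        if len(w):print(nm,len(w),np.median(w,0).round(3),w.min(0).round(3),w.max(0).round(3))
```

```text
side disc [282 288  22  15 258] [292.8372093 294.9496124] [0.5595 0.161  0.107 ]
1 156 [-0.0059  0.0272] 0.097 dir 102.2
-1 58 [ 0.0054 -0.0262] 0.104 dir 101.7
dropper 1137 [0.695 0.14  0.061] [0.682 0.112 0.015] [0.719 0.152 0.126]
lens 663 [ 0.707 -0.045  0.051] [ 0.678 -0.068  0.015] [ 0.722 -0.029  0.112]
cell 185 [ 0.509 -0.007  0.034] [ 0.504 -0.02   0.016] [ 0.518 -0.002  0.046]
top disc [226 243  16  16 187] [233.7486631 250.1657754] [0.5593 0.1601 0.107 ]
1 37 [-0.0073  0.0244] 0.102 dir 106.7
-1 31 [ 0.0044 -0.0263] 0.102 dir 99.4
dropper 435 [0.694 0.128 0.067] [0.605 0.111 0.015] [0.72  0.155 0.126]
lens 348 [ 0.705 -0.05   0.076] [ 0.677 -0.069  0.015] [ 0.715 -0.032  0.117]
cell 30 [ 0.512 -0.012  0.042] [ 0.503 -0.019  0.016] [ 0.516 -0.007  0.049]
```

Request:
{"op": "drive_tool", "data": {
  "moves": [
    [-0.025, -0.015, 0, 7.6],
    [-0.05, -0.03, 0, 15.2],
    [-0.075, -0.045, 0, 22.8],
    [-0.1, -0.06, 0, 30.4],
    [-0.125, -0.075, 0, 38],
    [-0.15, -0.09, 0, 45.6],
    [-0.175, -0.105, 0, 53.2],
    [-0.2, -0.12, 0, 60.8],
    [-0.225, -0.135, 0, 68.4],
    [-0.25, -0.15, 0, 76]
  ],
  "jaw": 0.0878,
  "grip_force": 15
}}

```text
time: 1.1
eef_pos: [0.3589, 0.3686, 0.3022]
ee_rot: [[0.024, 1.0, -0.001], [1.0, -0.024, -0.001], [-0.001, -0.001, -1.0]]
force: [-0.0, 0.1, -0.1]
grip_width: 0.0879
gripper_force: 0.0
```

```bash
cat > go.py <<'E'
import sys
from bench import ctrl
from h import *
# usage: x y tcp_z ydir_deg -> needed shift in tool axes + turn (tool z = down)
s=ctrl.read_state();R=s['ee_rot'];x,y,z,a=map(float,sys.argv[1:])
d=np.array([x,y,z])-s['eef_pos']
cur=np.degrees(np.arctan2(R[1,1],R[0,1]))
print('t',s['time'],'pos',s['eef_pos'].round(4),'ydir',cur.round(2),'F',s['force'].round(2),'M',s['torque'].round(3),'w',round(s['grip_width'],4),s['gripper_force'],'q',s['joint_positions'].round(2))
print('shift',(R.T@d).round(4),'turn',round((cur-a+180)%360-180,2),'tool z',R[:,2].round(4))
E
python3 go.py 0.5594 0.1605 0.20 -78
```

```text
t 1.1 pos [0.3589 0.3686 0.3022] ydir -1.37 F [-0.03  0.11 -0.15] M [-0.024  0.015 -0.053] w 0.0879 0.0 q [ 0.73 -0.14  1.46 -0.    1.82  0.76]
shift [-0.2032  0.2054  0.1022] turn 76.63 tool z [-5.e-04 -5.e-04 -1.e+00]
```

Request:
{"op": "drive_tool", "data": {
  "moves": [
    [-0.02, 0.02, 0, 7.7],
    [-0.04, 0.04, 0, 15.4],
    [-0.06, 0.06, 0, 23],
    [-0.08, 0.08, 0, 30.7],
    [-0.1, 0.1, 0, 38.3],
    [-0.122, 0.123, 0, 46],
    [-0.144, 0.146, 0.01, 53.7],
    [-0.165, 0.167, 0.02, 61.3],
    [-0.185, 0.188, 0.03, 69],
    [-0.2032, 0.2054, 0.04, 76.6]
  ]
}}

```text
time: 2.1
eef_pos: [0.5607, 0.1614, 0.2615]
ee_rot: [[0.978, 0.208, -0.001], [0.208, -0.978, -0.0], [-0.001, 0.0, -1.0]]
force: [-0.1, -0.3, -0.7]
grip_width: 0.0877
gripper_force: 0.0
```

Request:
{"op": "drive_tool", "data": {
  "moves": [
    [0, 0, 0.01, 0],
    [0, 0, 0.03, 0],
    [0, 0, 0.04, 0],
    [0, 0, 0.04, 0]
  ]
}}

```text
time: 2.5
eef_pos: [0.5588, 0.1631, 0.2203]
ee_rot: [[0.976, 0.216, -0.004], [0.216, -0.976, -0.001], [-0.004, -0.0, -1.0]]
force: [-0.6, 0.1, -0.4]
grip_width: 0.088
gripper_force: 0.0
```

```bash
python3 - <<'E'
from h import *
from bench import ctrl
ims=[]
for n,(x,y) in dict(side=(220,200),top=(160,170)).items():
    s=snap(n,ctrl);ims.append(cv2.resize(s['color'][y:y+150,x:x+150],(400,400),interpolation=cv2.INTER_CUBIC))
cv2.imwrite('pics/pre.png',np.hstack(ims)[:,:,::-1])
E
python3 go.py 0.5594 0.1605 0.1635 -78
```

```text
t 2.6 pos [0.5596 0.1632 0.223 ] ydir -77.56 F [0.1  1.12 1.08] M [ 0.006  0.12  -0.049] w 0.0881 0.0 q [0.23 0.04 1.42 0.   1.68 1.58]
shift [-0.0008  0.0026  0.0595] turn 0.44 tool z [ 0.e+00  1.e-04 -1.e+00]
```

View pics/pre.png

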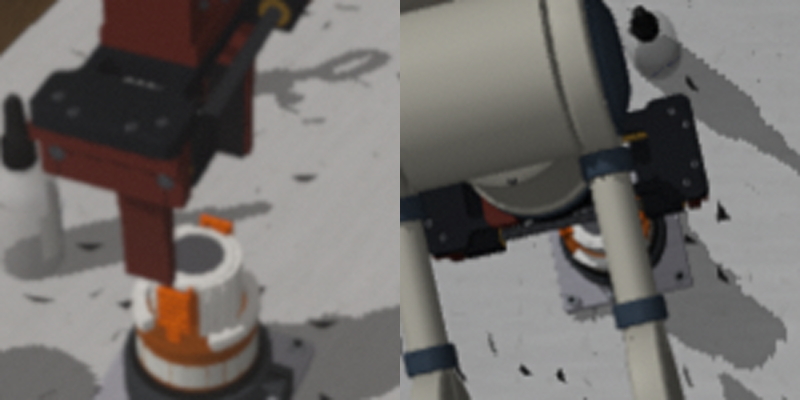

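The fingers straddle the two tabs: in the side crop the near finger tip at (150,270) lines up with the tab at (178,310). I'll descend now.

Request:
{"op": "drive_tool", "data": {
  "moves": [
    [-0.001, 0.0026, 0.01, 0.4],
    [-0.001, 0.0026, 0.02, 0.4],
    [-0.001, 0.0026, 0.03, 0.4],
    [-0.001, 0.0026, 0.04, 0.4],
    [-0.001, 0.0026, 0.05, 0.4],
    [-0.001, 0.0026, 0.055, 0.4],
    [-0.001, 0.0026, 0.055, 0.4],
    [-0.001, 0.0026, 0.055, 0.4]
  ]
}}

```text
time: 3.4
eef_pos: [0.5596, 0.1599, 0.1678]
ee_rot: [[0.978, 0.207, 0.0], [0.207, -0.978, 0.0], [0.0, -0.0, -1.0]]
force: [0.2, 0.2, -0.1]
grip_width: 0.0876
gripper_force: 0.0
```

```bash
python3 go.py 0.5594 0.1605 0.1635 -78
```

```text
t 3.4 pos [0.5596 0.1599 0.1678] ydir -78.05 F [ 0.19  0.22 -0.1 ] M [-0.009  0.098  0.036] w 0.0876 0.0 q [0.22 0.06 1.5  0.   1.58 1.58]
shift [-0.0001 -0.0006  0.0043] turn -0.05 tool z [ 2.e-04  1.e-04 -1.e+00]
```

Request:
{"op": "drive_tool", "data": {
  "moves": [
    [0, -0.0005, 0.002, 0],
    [0, -0.0005, 0.0043, 0],
    [0, -0.0005, 0.0043, 0],
    [0, -0.0005, 0.0043, 0]
  ],
  "jaw": 0.062
}}

```text
time: 3.8
eef_pos: [0.5594, 0.1604, 0.1634]
ee_rot: [[0.978, 0.207, 0.0], [0.207, -0.978, -0.0], [0.0, 0.0, -1.0]]
force: [0.3, -0.3, 0.2]
grip_width: 0.0625
gripper_force: 0.0
```

Request:
{"op": "drive_tool", "data": {
  "moves": [
    [0, 0, 0, 0],
    [0, 0, 0, 0],
    [0, 0, 0, 0],
    [0, 0, 0, 0]
  ],
  "jaw": 0.054
}}

```text
time: 4.2
eef_pos: [0.5595, 0.1604, 0.1635]
ee_rot: [[0.978, 0.207, 0.0], [0.207, -0.978, 0.0], [0.0, 0.0, -1.0]]
force: [-0.5, 0.9, 1.4]
grip_width: 0.0544
gripper_force: 4.8
```

```bash
python3 go.py 0.5594 0.1605 0.1635 -78
```

```text
t 4.2 pos [0.5595 0.1604 0.1635] ydir -78.05 F [-0.53  0.85  1.37] M [-0.009  0.214  0.025] w 0.0544 4.758423417806625 q [ 0.22  0.06  1.51 -0.    1.57  1.58]
shift [-0.0001 -0.0001  0.    ] turn -0.05 tool z [ 3.e-04  1.e-04 -1.e+00]
```

Request:
{"op": "drive_tool", "data": {
  "moves": [
    [0, 0, 0, 0],
    [0, 0, 0, 0],
    [0, 0, 0, 0],
    [0, 0, 0, 0],
    [0, 0, 0, 0]
  ],
  "jaw": 0.044,
  "grip_force": 16
}}

```text
time: 4.7
eef_pos: [0.5595, 0.1604, 0.1635]
ee_rot: [[0.978, 0.207, 0.0], [0.207, -0.978, 0.0], [0.0, 0.0, -1.0]]
force: [-0.4, 0.3, 2.9]
grip_width: 0.0476
gripper_force: 16.0
```

```bash
python3 go.py 0.5594 0.1605 0.1635 -78
```

```text
t 4.7 pos [0.5595 0.1604 0.1635] ydir -78.06 F [-0.41  0.34  2.88] M [-0.152  0.204 -0.01 ] w 0.0476 16.005283892154694 q [ 0.22  0.06  1.51 -0.    1.57  1.58]
shift [-0.0001 -0.0001  0.    ] turn -0.06 tool z [ 3.e-04  0.e+00 -1.e+00]
```

Request:
{"op": "drive_tool", "data": {
  "moves": [
    [0, 0, 0, -1],
    [0, 0, 0, -2],
    [0, 0, 0, -3],
    [0, 0, 0, -4],
    [0, 0, 0, -5],
    [0, 0, 0, -6],
    [0, 0, 0, -7],
    [0, 0, 0, -8],
    [0, 0, 0, -8],
    [0, 0, 0, -8]
  ]
}}

```text
time: 5.7
eef_pos: [0.5595, 0.1604, 0.1635]
ee_rot: [[0.94, 0.341, 0.0], [0.341, -0.94, 0.0], [0.0, 0.0, -1.0]]
force: [-0.6, 0.3, 4.9]
grip_width: 0.0478
gripper_force: 16.0
```

```bash
python3 go.py 0.5594 0.1605 0.1635 -78
```

```text
t 5.7 pos [0.5595 0.1604 0.1635] ydir -70.06 F [-0.62  0.26  4.94] M [ 0.016  0.154 -0.037] w 0.0478 16.009506583213806 q [0.22 0.06 1.51 0.   1.57 1.44]
shift [-0.0001 -0.0001  0.    ] turn 7.94 tool z [ 4.e-04  1.e-04 -1.e+00]
```

Request:
{"op": "drive_tool", "data": {
  "moves": [
    [0, 0, 0, -2],
    [0, 0, 0, -4],
    [0, 0, 0, -6],
    [0, 0, 0, -8],
    [0, 0, 0, -10],
    [0, 0, 0, -12],
    [0, 0, 0, -13],
    [0, 0, 0, -14],
    [0, 0, 0, -14],
    [0, 0, 0, -14]
  ]
}}

```text
time: 6.7
eef_pos: [0.5595, 0.1604, 0.1635]
ee_rot: [[0.83, 0.558, 0.0], [0.558, -0.83, 0.0], [0.0, 0.0, -1.0]]
force: [0.1, -0.2, 5.3]
grip_width: 0.0477
gripper_force: 16.0
```

```bash
python3 go.py 0.5594 0.1605 0.1635 -78
```

```text
t 6.7 pos [0.5595 0.1604 0.1635] ydir -56.08 F [ 0.09 -0.19  5.25] M [-0.101  0.163 -0.06 ] w 0.0477 16.010477542877197 q [ 0.22  0.06  1.51 -0.    1.57  1.2 ]
shift [-0.     -0.0001  0.    ] turn 21.92 tool z [ 3.e-04  1.e-04 -1.e+00]
```

Request:
{"op": "drive_tool", "data": {
  "moves": [
    [0, 0, -0.0005, -1],
    [0, 0, -0.0005, -2],
    [0, 0, -0.0005, -3.5],
    [0, 0, -0.0005, -5],
    [0, 0, -0.0005, -6.5],
    [0, 0, -0.0005, -8],
    [0, 0, -0.0005, -8],
    [0, 0, -0.0005, -8]
  ]
}}

```text
time: 7.5
eef_pos: [0.5593, 0.1604, 0.1636]
ee_rot: [[0.744, 0.668, -0.001], [0.668, -0.744, -0.0], [-0.0, -0.0, -1.0]]
force: [0.1, 0.8, 2.1]
grip_width: 0.0477
gripper_force: 16.0
```

```bash
python3 go.py 0.5594 0.1605 0.1635 -78
```

```text
t 7.5 pos [0.5593 0.1604 0.1636] ydir -48.06 F [0.07 0.82 2.1 ] M [-0.096  0.079 -0.038] w 0.0477 16.003696024417877 q [ 0.22  0.06  1.51 -0.    1.57  1.06]
shift [ 0.0002 -0.      0.0001] turn 29.94 tool z [-5.e-04 -1.e-04 -1.e+00]
```

Request:
{"op": "drive_tool", "data": {
  "moves": [
    [0, 0, 0, -1],
    [0, 0, 0, -2],
    [0, 0, 0, -3],
    [0, 0, 0, -3],
    [0, 0, 0, -3]
  ]
}}

```text
time: 8.0
eef_pos: [0.5593, 0.1604, 0.1636]
ee_rot: [[0.708, 0.706, -0.0], [0.706, -0.708, -0.0], [-0.0, -0.0, -1.0]]
force: [-0.0, 0.2, 0.1]
grip_width: 0.0475
gripper_force: 16.0
```

```bash
python3 go.py 0.5594 0.1605 0.1635 -78
```

```text
t 8.0 pos [0.5593 0.1604 0.1636] ydir -45.06 F [-0.04  0.17  0.11] M [-0.115  0.045 -0.057] w 0.0475 16.000335216522217 q [ 0.22  0.06  1.51 -0.    1.57  1.01]
shift [ 0.0001 -0.0001  0.0001] turn 32.94 tool z [-4.e-04 -1.e-04 -1.e+00]
```

Request:
{"op": "drive_tool", "data": {
  "moves": [
    [0, 0, 0, -1],
    [0, 0, 0, -2],
    [0, 0, 0, -2.5],
    [0, 0, 0, -2.5],
    [0, 0, 0, -2.5]
  ]
}}

```text
time: 8.5
eef_pos: [0.5594, 0.1604, 0.1637]
ee_rot: [[0.676, 0.737, -0.0], [0.737, -0.676, -0.0], [-0.0, -0.0, -1.0]]
force: [-0.0, 0.1, -1.2]
grip_width: 0.0474
gripper_force: 16.0
```

```bash
python3 go.py 0.5594 0.1605 0.1635 -78
```

```text
t 8.5 pos [0.5594 0.1604 0.1637] ydir -42.56 F [-0.01  0.13 -1.25] M [-0.08   0.09   0.021] w 0.0474 15.99757969379425 q [0.22 0.06 1.51 0.   1.57 0.96]
shift [ 0.0001 -0.0001  0.0002] turn 35.44 tool z [-3.e-04 -0.e+00 -1.e+00]
```

Request:
{"op": "drive_tool", "data": {
  "moves": [
    [0, 0, 0, -1],
    [0, 0, 0, -2],
    [0, 0, 0, -2.5],
    [0, 0, 0, -2.5],
    [0, 0, 0, -2.5]
  ]
}}

```text
time: 9.0
eef_pos: [0.5594, 0.1604, 0.1638]
ee_rot: [[0.644, 0.765, -0.0], [0.765, -0.644, -0.0], [-0.0, -0.0, -1.0]]
force: [-0.1, 0.4, -0.5]
grip_width: 0.0475
gripper_force: 16.0
```

```bash
python3 go.py 0.5594 0.1605 0.1635 -78
```

```text
t 9.0 pos [0.5594 0.1604 0.1638] ydir -40.06 F [-0.09  0.35 -0.46] M [-0.06   0.143 -0.003] w 0.0475 15.997386574745178 q [ 0.22  0.06  1.51 -0.    1.57  0.92]
shift [ 0.0001 -0.0001  0.0003] turn 37.94 tool z [-0. -0. -1.]
```

Request:
{"op": "drive_tool", "data": {
  "moves": [
    [0, 0, 0, -1],
    [0, 0, 0, -2],
    [0, 0, 0, -2.5],
    [0, 0, 0, -2.5],
    [0, 0, 0, -2.5]
  ]
}}

```text
time: 9.5
eef_pos: [0.5594, 0.1604, 0.1639]
ee_rot: [[0.61, 0.793, 0.0], [0.793, -0.61, -0.0], [0.0, 0.0, -1.0]]
force: [-0.6, 0.5, -1.2]
grip_width: 0.0469
gripper_force: 16.0
```

```bash
python3 go.py 0.5594 0.1605 0.1635 -78
```

```text
t 9.5 pos [0.5594 0.1604 0.1639] ydir -37.56 F [-0.56  0.52 -1.19] M [-0.071  0.14  -0.038] w 0.0469 15.997298955917358 q [ 0.22  0.06  1.51 -0.    1.57  0.88]
shift [ 0.0001 -0.0001  0.0004] turn 40.44 tool z [ 1.e-04 -0.e+00 -1.e+00]
```

Request:
{"op": "drive_tool", "data": {
  "moves": [
    [0, 0, 0, -1],
    [0, 0, 0, -2],
    [0, 0, 0, -2.5],
    [0, 0, 0, -2.5],
    [0, 0, 0, -2.5]
  ]
}}

```text
time: 10.0
eef_pos: [0.5594, 0.1604, 0.1638]
ee_rot: [[0.574, 0.819, -0.0], [0.819, -0.574, -0.0], [-0.0, -0.0, -1.0]]
force: [0.2, -0.1, -1.7]
grip_width: 0.0475
gripper_force: 16.0
```

```bash
python3 go.py 0.5594 0.1605 0.1635 -78
```

```text
t 10.0 pos [0.5594 0.1604 0.1638] ydir -35.06 F [ 0.18 -0.07 -1.68] M [-0.046  0.074 -0.028] w 0.0475 15.997444689273834 q [ 0.22  0.06  1.51 -0.    1.57  0.83]
shift [ 0.0001 -0.0001  0.0003] turn 42.94 tool z [-1.e-04 -1.e-04 -1.e+00]
```

Request:
{"op": "drive_tool", "data": {
  "moves": [
    [0, 0, 0, -1],
    [0, 0, 0, -2],
    [0, 0, 0, -2.5],
    [0, 0, 0, -2.5],
    [0, 0, 0, -2.5]
  ]
}}

```text
time: 10.5
eef_pos: [0.5594, 0.1604, 0.1638]
ee_rot: [[0.538, 0.843, 0.0], [0.843, -0.538, 0.0], [0.0, -0.0, -1.0]]
force: [-0.1, 0.4, -0.5]
grip_width: 0.0475
gripper_force: 16.0
```

```bash
python3 go.py 0.5594 0.1605 0.1635 -78
```

```text
t 10.5 pos [0.5594 0.1604 0.1638] ydir -32.56 F [-0.06  0.35 -0.5 ] M [-0.071  0.118  0.023] w 0.0475 15.997165739536285 q [0.22 0.06 1.51 0.   1.57 0.79]
shift [ 0.0001 -0.0001  0.0003] turn 45.44 tool z [ 0.  0. -1.]
```

Request:
{"op": "drive_tool", "data": {
  "moves": [
    [0, 0, 0, -1],
    [0, 0, 0, -2],
    [0, 0, 0, -2.5],
    [0, 0, 0, -2.5],
    [0, 0, 0, -2.5]
  ]
}}

```text
time: 11.0
eef_pos: [0.5594, 0.1604, 0.1638]
ee_rot: [[0.501, 0.866, 0.0], [0.866, -0.501, 0.0], [0.0, 0.0, -1.0]]
force: [0.8, 0.1, -1.3]
grip_width: 0.0473
gripper_force: 16.0
```

```bash
python3 go.py 0.5594 0.1605 0.1635 -78
```

```text
t 11.0 pos [0.5594 0.1604 0.1638] ydir -30.06 F [ 0.85  0.06 -1.29] M [-0.018  0.037  0.028] w 0.0473 15.997374057769775 q [ 0.22  0.06  1.51 -0.    1.57  0.75]
shift [ 0.0001 -0.0001  0.0003] turn 47.94 tool z [ 1.e-04  0.e+00 -1.e+00]
```

Request:
{"op": "drive_tool", "data": {
  "moves": [
    [0, 0, 0, -1],
    [0, 0, 0, -2],
    [0, 0, 0, -2.5],
    [0, 0, 0, -2.5],
    [0, 0, 0, -2.5]
  ]
}}

```text
time: 11.5
eef_pos: [0.5594, 0.1604, 0.1639]
ee_rot: [[0.463, 0.887, 0.0], [0.887, -0.463, -0.0], [0.0, 0.0, -1.0]]
force: [-0.5, 0.4, -1.3]
grip_width: 0.0476
gripper_force: 16.0
```

```bash
python3 go.py 0.5594 0.1605 0.1635 -78
```

```text
t 11.5 pos [0.5594 0.1604 0.1639] ydir -27.56 F [-0.49  0.41 -1.28] M [-0.076  0.09  -0.007] w 0.0476 15.997227430343628 q [ 0.22  0.06  1.51 -0.    1.57  0.7 ]
shift [ 0.0001 -0.0001  0.0004] turn 50.44 tool z [ 0. -0. -1.]
```

Request:
{"op": "drive_tool", "data": {
  "moves": [
    [0, 0, 0, -1],
    [0, 0, 0, -2],
    [0, 0, 0, -2.5],
    [0, 0, 0, -2.5],
    [0, 0, 0, -2.5]
  ]
}}

```text
time: 12.0
eef_pos: [0.5594, 0.1604, 0.1638]
ee_rot: [[0.424, 0.906, -0.0], [0.906, -0.424, -0.0], [-0.0, -0.0, -1.0]]
force: [-0.2, -0.8, -0.5]
grip_width: 0.047
gripper_force: 16.0
```

```bash
python3 go.py 0.5594 0.1605 0.1635 -78
```

```text
t 12.0 pos [0.5594 0.1604 0.1638] ydir -25.06 F [-0.19 -0.78 -0.5 ] M [-0.097  0.054  0.044] w 0.047 15.997394621372223 q [ 0.22  0.06  1.51 -0.    1.57  0.66]
shift [ 0.0001 -0.0001  0.0003] turn 52.94 tool z [-0. -0. -1.]
```

Request:
{"op": "drive_tool", "data": {
  "moves": [
    [0, 0, 0, -1],
    [0, 0, 0, -2],
    [0, 0, 0, -2.5],
    [0, 0, 0, -2.5],
    [0, 0, 0, -2.5]
  ]
}}

```text
time: 12.5
eef_pos: [0.5594, 0.1604, 0.1638]
ee_rot: [[0.384, 0.923, 0.0], [0.923, -0.384, 0.0], [0.0, 0.0, -1.0]]
force: [-0.6, -0.7, -1.1]
grip_width: 0.0474
gripper_force: 16.0
```

```bash
python3 go.py 0.5594 0.1605 0.1635 -78
```

```text
t 12.5 pos [0.5594 0.1604 0.1638] ydir -22.56 F [-0.59 -0.74 -1.12] M [-0.04   0.129 -0.02 ] w 0.0474 15.997452735900879 q [0.22 0.06 1.51 0.   1.57 0.61]
shift [ 0.0001 -0.0001  0.0003] turn 55.44 tool z [ 0.  0. -1.]
```

Request:
{"op": "drive_tool", "data": {
  "moves": [
    [0, 0, 0, -1],
    [0, 0, 0, -2],
    [0, 0, 0, -2.5],
    [0, 0, 0, -2.5],
    [0, 0, 0, -2.5]
  ]
}}

```text
time: 13.0
eef_pos: [0.5594, 0.1604, 0.1638]
ee_rot: [[0.343, 0.939, 0.0], [0.939, -0.343, -0.0], [-0.0, 0.0, -1.0]]
force: [0.0, 0.4, -1.0]
grip_width: 0.0475
gripper_force: 16.0
```

```bash
python3 go.py 0.5594 0.1605 0.1635 -78
```

```text
t 13.0 pos [0.5594 0.1604 0.1638] ydir -20.06 F [ 0.    0.44 -1.01] M [-0.139  0.12  -0.012] w 0.0475 15.997477769851685 q [ 0.22  0.06  1.51 -0.    1.57  0.57]
shift [ 0.0001 -0.0001  0.0003] turn 57.94 tool z [ 0. -0. -1.]
```

Request:
{"op": "drive_tool", "data": {
  "moves": [
    [0, 0, 0, -1],
    [0, 0, 0, -2],
    [0, 0, 0, -2.5],
    [0, 0, 0, -2.5],
    [0, 0, 0, -2.5]
  ]
}}

```text
time: 13.5
eef_pos: [0.5594, 0.1604, 0.1638]
ee_rot: [[0.302, 0.953, -0.0], [0.953, -0.302, -0.0], [-0.0, -0.0, -1.0]]
force: [0.0, 0.5, -1.4]
grip_width: 0.0476
gripper_force: 16.0
```

```bash
python3 go.py 0.5594 0.1605 0.1635 -78
```

```text
t 13.5 pos [0.5594 0.1604 0.1638] ydir -17.56 F [ 0.03  0.54 -1.36] M [-0.054  0.117 -0.034] w 0.0476 15.9974205493927 q [ 0.22  0.06  1.51 -0.    1.57  0.53]
shift [ 0.0001 -0.0001  0.0003] turn 60.44 tool z [-1.e-04 -0.e+00 -1.e+00]
```

Request:
{"op": "drive_tool", "data": {
  "moves": [
    [0, 0, 0, -1],
    [0, 0, 0, -2],
    [0, 0, 0, -2.5],
    [0, 0, 0, -2.5],
    [0, 0, 0, -2.5]
  ]
}}

```text
time: 14.0
eef_pos: [0.5594, 0.1604, 0.1638]
ee_rot: [[0.26, 0.966, -0.0], [0.966, -0.26, 0.0], [-0.0, -0.0, -1.0]]
force: [-0.5, -0.6, -0.7]
grip_width: 0.0475
gripper_force: 16.0
```

```bash
python3 go.py 0.5594 0.1605 0.1635 -78
```

```text
t 14.0 pos [0.5594 0.1604 0.1638] ydir -15.06 F [-0.53 -0.61 -0.69] M [-0.056  0.142 -0.147] w 0.0475 15.99749207496643 q [0.22 0.06 1.51 0.   1.57 0.48]
shift [ 0.0001 -0.      0.0003] turn 62.94 tool z [-1.e-04  0.e+00 -1.e+00]
```

The moment jumped to -0.147. I'll confirm by nudging half a degree.

Request:
{"op": "drive_tool", "data": {
  "moves": [
    [0, 0, 0, -0.5],
    [0, 0, 0, -0.5]
  ]
}}

```text
time: 14.2
eef_pos: [0.5594, 0.1604, 0.1638]
ee_rot: [[0.251, 0.968, -0.0], [0.968, -0.251, -0.0], [-0.0, -0.0, -1.0]]
force: [-0.1, 0.6, 0.6]
grip_width: 0.0476
gripper_force: 16.0
```

```bash
python3 go.py 0.5594 0.1605 0.1635 -78
```

```text
t 14.2 pos [0.5594 0.1604 0.1638] ydir -14.54 F [-0.11  0.55  0.62] M [-0.081  0.146 -0.153] w 0.0476 15.997474193572998 q [0.22 0.06 1.51 0.   1.57 0.47]
shift [ 0.0001 -0.      0.0003] turn 63.46 tool z [-1.e-04 -0.e+00 -1.e+00]
```

Stop confirmed. I'll ease back 1.5° to relieve the moment (still inside the 4° window), then lift slowly.

Request:
{"op": "drive_tool", "data": {
  "moves": [
    [0, 0, 0, 0.8],
    [0, 0, 0, 1.5],
    [0, 0, -0.001, 1.5],
    [0, 0, -0.002, 1.5],
    [0, 0, -0.003, 1.5],
    [0, 0, -0.003, 1.5]
  ]
}}

```text
time: 14.8
eef_pos: [0.5594, 0.1604, 0.1668]
ee_rot: [[0.277, 0.961, -0.0], [0.961, -0.277, -0.0], [-0.0, -0.0, -1.0]]
force: [0.8, 0.0, -2.3]
grip_width: 0.0474
gripper_force: 16.0
```

```bash
python3 go.py 0.5594 0.1605 0.1635 -78
```

```text
t 14.8 pos [0.5594 0.1604 0.1668] ydir -16.06 F [ 0.8   0.04 -2.34] M [-0.081  0.008 -0.101] w 0.0474 15.991190671920776 q [ 0.22  0.06  1.51 -0.    1.58  0.5 ]
shift [ 0.0001 -0.      0.0033] turn 61.94 tool z [-2.e-04 -1.e-04 -1.e+00]
```

Request:
{"op": "drive_tool", "data": {
  "moves": [
    [0, 0, -0.001, 0],
    [0, 0, -0.002, 0],
    [0, 0, -0.003, 0],
    [0, 0, -0.003, 0]
  ]
}}

```text
time: 15.2
eef_pos: [0.5594, 0.1604, 0.1703]
ee_rot: [[0.277, 0.961, 0.0], [0.961, -0.277, 0.0], [0.0, 0.0, -1.0]]
force: [0.1, -0.0, -1.8]
grip_width: 0.0475
gripper_force: 16.0
```

```bash
python3 go.py 0.5594 0.1605 0.1635 -78
```

```text
t 15.2 pos [0.5594 0.1604 0.1703] ydir -16.05 F [ 0.12 -0.04 -1.8 ] M [-0.094  0.191 -0.02 ] w 0.0475 15.995714664459229 q [0.22 0.06 1.5  0.   1.58 0.5 ]
shift [ 0.0001 -0.0001  0.0068] turn 61.95 tool z [ 3.e-04  1.e-04 -1.e+00]
```

Request:
{"op": "drive_tool", "data": {
  "moves": [
    [0, 0, -0.004, 0],
    [0, 0, -0.012, 0],
    [0, 0, -0.022, 0],
    [0, 0, -0.034, 0],
    [0, 0, -0.046, 0],
    [0, 0, -0.058, 0],
    [0, 0, -0.068, 0],
    [0, 0, -0.076, 0],
    [0, 0, -0.08, 0],
    [0, 0, -0.08, 0]
  ]
}}

```text
time: 16.2
eef_pos: [0.5596, 0.1604, 0.2505]
ee_rot: [[0.277, 0.961, 0.001], [0.961, -0.277, 0.0], [0.0, 0.001, -1.0]]
force: [0.3, -0.2, -1.1]
grip_width: 0.0475
gripper_force: 16.0
```

```bash
python3 - <<'E'
from h import *
from bench import ctrl
ims=[]
for n,(x,y) in dict(side=(190,160),top=(140,130)).items():
    s=snap(n,ctrl);ims.append(cv2.resize(s['color'][y:y+200,x:x+200],(400,400),interpolation=cv2.INTER_CUBIC))
cv2.imwrite('pics/lift.png',np.hstack(ims)[:,:,::-1])
E
python3 go.py 0.4971 -0.1804 0.25 0
```

```text
t 16.3 pos [0.5593 0.1604 0.2493] ydir -16.06 F [-0.27 -0.4  -1.26] M [-0.086  0.09   0.004] w 0.0474 15.997286438941956 q [ 0.22  0.04  1.38 -0.    1.72  0.5 ]
shift [-0.3447  0.0345 -0.0006] turn -16.06 tool z [-8.e-04 -2.e-04 -1.e+00]
```

View pics/lift.png

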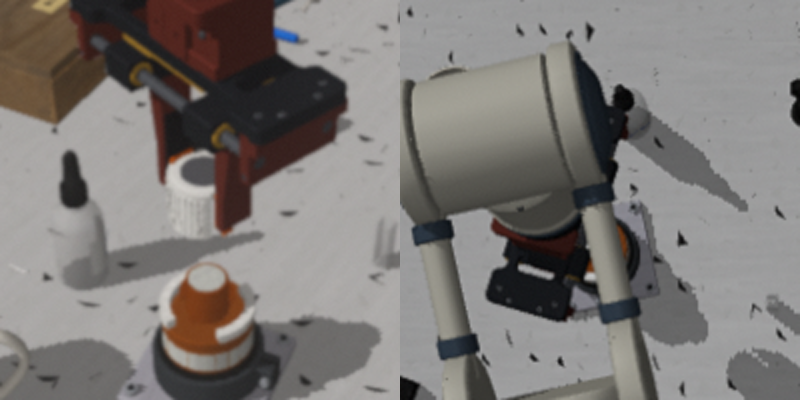

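The cap is held upright between the fingers at (200,195) in the side crop, and the jar is open at (207,290) with the bystanders untouched. I'll carry the cap to the tissue.

Request:
{"op": "drive_tool", "data": {
  "moves": [
    [-0.01, 0.001, 0, 0],
    [-0.035, 0.0035, 0, 0],
    [-0.07, 0.007, 0, 0],
    [-0.11, 0.011, 0, 0],
    [-0.15, 0.015, 0, 0],
    [-0.19, 0.019, 0, 0],
    [-0.23, 0.023, 0, 0],
    [-0.27, 0.027, 0, 0],
    [-0.31, 0.031, 0, 0],
    [-0.33, 0.033, 0, 0]
  ]
}}

```text
time: 17.3
eef_pos: [0.4984, -0.1691, 0.2493]
ee_rot: [[0.279, 0.96, -0.001], [0.96, -0.279, -0.001], [-0.001, -0.001, -1.0]]
force: [0.5, 0.4, -1.3]
grip_width: 0.048
gripper_force: 16.0
```

Request:
{"op": "drive_tool", "data": {
  "moves": [
    [-0.01, 0.001, 0, 0],
    [-0.0147, 0.0015, 0, 0],
    [-0.0147, 0.0015, 0, 0],
    [-0.0147, 0.0015, 0, 0]
  ]
}}

```text
time: 17.7
eef_pos: [0.4974, -0.1795, 0.2498]
ee_rot: [[0.275, 0.961, -0.0], [0.961, -0.275, 0.0], [0.0, -0.0, -1.0]]
force: [0.7, 0.4, -0.7]
grip_width: 0.0476
gripper_force: 16.0
```

```bash
python3 - <<'E'
from h import *
from bench import ctrl
s=snap('top',ctrl);im=[s['color'][200:350,330:530]]
t=snap('side',ctrl);im.append(t['color'][150:300,350:550])
cv2.imwrite('pics/over.png',np.hstack([cv2.resize(i,(400,300)) for i in im])[:,:,::-1])
for n,s in(('top',s),('side',t)):
    hsv=cv2.cvtColor(s['color'],cv2.COLOR_RGB2HSV);g=cv2.inRange(hsv,(70,60,60),(90,255,255))
    ys,xs=np.nonzero(g[200:340,370:480]);print(n,len(ys))
E
python3 go.py 0.4971 -0.1804 0.115 0
```

```text
top 343
side 1315
t 17.8 pos [ 0.4975 -0.1794  0.2498] ydir -15.97 F [ 0.1  -0.42 -0.74] M [-0.051  0.08  -0.005] w 0.0476 15.997452735900879 q [-0.41 -0.1   1.52  0.    1.73 -0.13]
shift [-1.100e-03 -1.000e-04  1.348e-01] turn -15.97 tool z [ 1.e-04  3.e-04 -1.e+00]
```

View pics/over.png

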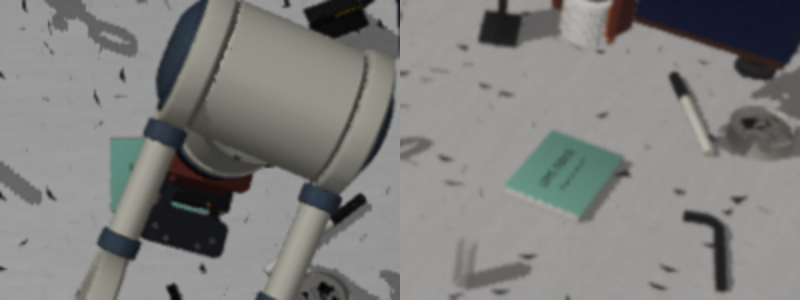

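The left (top) crop shows the gripper over the pack. The right (side) crop shows the pack fully visible and the cap at (583,20), still held. I'll descend in two stages.

Request:
{"op": "drive_tool", "data": {
  "moves": [
    [0, 0, 0.005, 0],
    [0, 0, 0.02, 0],
    [-0.001, 0, 0.04, 0],
    [-0.001, 0, 0.06, 0],
    [-0.001, 0, 0.08, 0],
    [-0.001, 0, 0.1, 0],
    [-0.001, 0, 0.115, 0],
    [-0.001, 0, 0.127, 0],
    [-0.001, 0, 0.135, 0],
    [-0.001, 0, 0.135, 0]
  ]
}}

```text
time: 18.8
eef_pos: [0.4965, -0.1811, 0.1136]
ee_rot: [[0.277, 0.961, -0.002], [0.961, -0.277, 0.001], [0.0, -0.002, -1.0]]
force: [-0.0, -0.6, 0.0]
grip_width: 0.0477
gripper_force: 16.0
```

Request:
{"op": "drive_tool", "data": {
  "moves": [
    [0, 0, 0.002, 0],
    [0, 0, 0.005, 0],
    [0, 0, 0.007, 0],
    [0, 0, 0.008, 0],
    [0, 0, 0.008, 0],
    [0, 0, 0.008, 0]
  ]
}}

```text
time: 19.4
eef_pos: [0.497, -0.1814, 0.107]
ee_rot: [[0.277, 0.961, 0.0], [0.961, -0.277, -0.0], [-0.0, 0.0, -1.0]]
force: [0.6, 1.2, -1.2]
grip_width: 0.0477
gripper_force: 16.0
```

```bash
python3 - <<'E'
from h import *
from bench import ctrl
t=snap('side',ctrl)
cv2.imwrite('pics/low.png',cv2.resize(t['color'][170:290,360:520],(640,480),interpolation=cv2.INTER_CUBIC)[:,:,::-1])
E
python3 go.py 0.4971 -0.1804 0.1028 0
```

```text
t 19.45 pos [ 0.497  -0.1814  0.107 ] ydir -16.06 F [ 0.14  0.2  -0.61] M [-0.107  0.026 -0.013] w 0.0474 15.997276604175568 q [-0.41 -0.05  1.72 -0.    1.47 -0.13]
shift [ 0.001  -0.0002  0.0042] turn -16.06 tool z [ 2.e-04 -1.e-04 -1.e+00]
```

View pics/low.png

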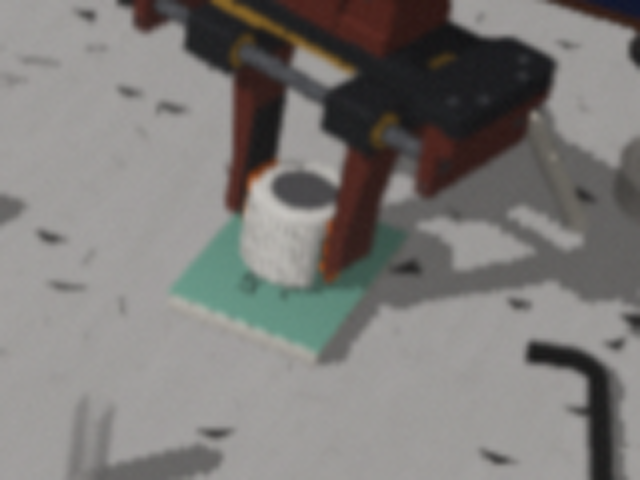

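The cap hangs just above the pack, with its top disc at full-image (436,217). I'll check how well it's centred while lowering the last few mm.

Request:
{"op": "drive_tool", "data": {
  "moves": [
    [0, 0, 0.001, 0],
    [0, 0, 0.002, 0],
    [0, 0, 0.003, 0],
    [0, 0, 0.003, 0],
    [0, 0, 0.003, 0]
  ]
}}

```text
time: 19.95
eef_pos: [0.4969, -0.1813, 0.1037]
ee_rot: [[0.277, 0.961, -0.0], [0.961, -0.277, 0.0], [0.0, -0.0, -1.0]]
force: [0.3, -0.2, -1.1]
grip_width: 0.0476
gripper_force: 16.0
```

```bash
python3 - <<'E'
from h import *
s=pickle.load(open('side.pkl','rb'));print(plane(s,[[435.75,216.75]],.050))
E
python3 go.py 0.4971 -0.1804 0.1028 0
```

```text
[[ 0.49718355 -0.18166203  0.05      ]]
t 19.95 pos [ 0.4969 -0.1813  0.1037] ydir -16.06 F [ 0.34 -0.16 -1.13] M [-0.068  0.128  0.022] w 0.0476 15.997214019298553 q [-0.41 -0.05  1.72  0.    1.46 -0.13]
shift [ 0.0009 -0.0001  0.0009] turn -16.06 tool z [-2.e-04  1.e-04 -1.e+00]
```

Centred to about 1 mm. I'll creep down until contact.

Request:
{"op": "drive_tool", "data": {
  "moves": [
    [0, 0, 0.0003, 0],
    [0, 0, 0.0006, 0],
    [0, 0, 0.0009, 0],
    [0, 0, 0.0009, 0],
    [0, 0, 0.0009, 0]
  ]
}}

```text
time: 20.45
eef_pos: [0.497, -0.1814, 0.103]
ee_rot: [[0.277, 0.961, 0.0], [0.961, -0.277, -0.0], [0.0, 0.0, -1.0]]
force: [-0.4, 0.7, -0.0]
grip_width: 0.0475
gripper_force: 16.0
```

```bash
python3 go.py 0.4971 -0.1804 0.1028 0
```

```text
t 20.45 pos [ 0.497  -0.1814  0.103 ] ydir -16.06 F [-0.43  0.66 -0.01] M [-0.109  0.151 -0.031] w 0.0475 15.999215841293335 q [-0.41 -0.04  1.72  0.    1.46 -0.13]
shift [ 0.001  -0.0002  0.0002] turn -16.06 tool z [ 1.e-04 -0.e+00 -1.e+00]
```

Request:
{"op": "drive_tool", "data": {
  "moves": [
    [0, 0, 0.0003, 0],
    [0, 0, 0.0005, 0],
    [0, 0, 0.0005, 0],
    [0, 0, 0.0005, 0]
  ]
}}

```text
time: 20.85
eef_pos: [0.497, -0.1814, 0.103]
ee_rot: [[0.277, 0.961, 0.0], [0.961, -0.277, -0.0], [-0.0, 0.0, -1.0]]
force: [-2.1, 0.8, 5.3]
grip_width: 0.0475
gripper_force: 16.0
```

```bash
python3 go.py 0.4971 -0.1804 0.1028 0
```

```text
t 20.85 pos [ 0.497  -0.1814  0.103 ] ydir -16.06 F [-2.11  0.82  5.28] M [0.125 0.604 0.046] w 0.0475 16.01115569472313 q [-0.41 -0.04  1.72 -0.    1.46 -0.13]
shift [ 0.001  -0.0002  0.0002] turn -16.06 tool z [ 2.e-04 -1.e-04 -1.e+00]
```

The cap is standing on the pack. I'll relieve the push and release gradually.

Request:
{"op": "drive_tool", "data": {
  "moves": [
    [0, 0, -0.0005, 0],
    [0, 0, -0.0005, 0]
  ]
}}

```text
time: 21.05
eef_pos: [0.497, -0.1814, 0.103]
ee_rot: [[0.277, 0.961, 0.0], [0.961, -0.277, -0.0], [-0.0, 0.0, -1.0]]
force: [-1.5, 0.5, 3.3]
grip_width: 0.0477
gripper_force: 16.0
```

Request:
{"op": "drive_tool", "data": {
  "moves": [
    [0, 0, 0, 0],
    [0, 0, 0, 0],
    [0, 0, 0, 0]
  ],
  "jaw": 0.054
}}

```text
time: 21.35
eef_pos: [0.4971, -0.1814, 0.1029]
ee_rot: [[0.277, 0.961, 0.0], [0.961, -0.277, -0.0], [-0.0, 0.0, -1.0]]
force: [-0.4, 0.3, 1.4]
grip_width: 0.0542
gripper_force: 4.8
```

Request:
{"op": "drive_tool", "data": {
  "moves": [
    [0, 0, 0, 0],
    [0, 0, 0, 0],
    [0, 0, 0, 0]
  ],
  "jaw": 0.06
}}

```text
time: 21.65
eef_pos: [0.4968, -0.1813, 0.1025]
ee_rot: [[0.277, 0.961, -0.001], [0.961, -0.277, 0.0], [0.0, -0.001, -1.0]]
force: [-0.6, -0.0, -0.3]
grip_width: 0.0598
gripper_force: 0.0
```

Request:
{"op": "drive_tool", "data": {
  "moves": [
    [0, 0, 0, 0],
    [0, 0, 0, 0],
    [0, 0, 0, 0],
    [0, 0, 0, 0],
    [0, 0, 0, 0]
  ],
  "jaw": 0.085
}}

```text
time: 22.15
eef_pos: [0.4969, -0.1813, 0.1029]
ee_rot: [[0.277, 0.961, -0.0], [0.961, -0.277, 0.0], [0.0, -0.0, -1.0]]
force: [-0.2, 0.7, 0.0]
grip_width: 0.085
gripper_force: 0.0
```

```bash
python3 go.py 0.4971 -0.1804 0.1028 0
```

```text
t 22.15 pos [ 0.4969 -0.1813  0.1029] ydir -16.06 F [-0.2   0.73  0.03] M [-0.102  0.076  0.034] w 0.085 0.0 q [-0.41 -0.04  1.72  0.    1.46 -0.13]
shift [ 0.001  -0.0001  0.0001] turn -16.06 tool z [-0.  0. -1.]
```

Request:
{"op": "drive_tool", "data": {
  "moves": [
    [0, 0, -0.005, 0],
    [0, 0, -0.015, 0],
    [0, 0, -0.03, 0],
    [0, 0, -0.05, 0],
    [0, 0, -0.07, 0],
    [0, 0, -0.09, 0],
    [0, 0, -0.11, 0],
    [0, 0, -0.125, 0],
    [0, 0, -0.135, 0],
    [0, 0, -0.14, 0]
  ]
}}

```text
time: 23.15
eef_pos: [0.4972, -0.1815, 0.2445]
ee_rot: [[0.277, 0.961, 0.002], [0.961, -0.277, -0.001], [-0.0, 0.002, -1.0]]
force: [0.3, 1.1, 0.3]
grip_width: 0.0854
gripper_force: 0.0
```

Request:
{"op": "drive_tool", "data": {
  "moves": [
    [0, 0, 0, 0],
    [0, 0, 0, 0],
    [0, 0, 0, 0]
  ]
}}

```text
time: 23.45
eef_pos: [0.4967, -0.1812, 0.2417]
ee_rot: [[0.277, 0.961, -0.002], [0.961, -0.277, 0.001], [0.0, -0.002, -1.0]]
force: [-0.1, 0.2, 0.2]
grip_width: 0.0851
gripper_force: 0.0
```

```bash
python3 - <<'E'
from h import *
from bench import ctrl
t=snap('side',ctrl)
cv2.imwrite('pics/end.png',t['color'][:,:,::-1])
full=cloud(t,np.ones((480,640),bool))
w=full[(abs(full[:,0]-.497)<.035)&(abs(full[:,1]+.181)<.035)&(full[:,2]>.04)&(full[:,2]<.06)]
print(w[:,2].mean(),w.min(0),w.max(0))
E
python3 go.py 0.4971 -0.1804 0.1028 0
```

```text
0.044366053937256476 [ 0.46711714 -0.20483068  0.04007797] [ 0.52624722 -0.15452608  0.0486352 ]
t 23.5 pos [ 0.4967 -0.1812  0.2419] ydir -16.06 F [-0.31 -0.32 -0.55] M [-0.02   0.081  0.021] w 0.0849 0.0 q [-0.41 -0.1   1.53 -0.    1.72 -0.13]
shift [0.0009 0.0004 0.1391] turn -16.06 tool z [-1.6e-03  7.0e-04 -1.0e+00]
```

View pics/end.png

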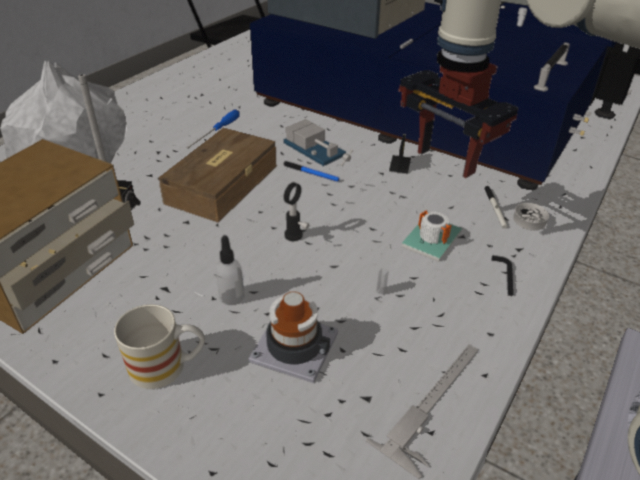

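The cap stands upright in the middle of the pack at (435,228). The jar is open at (293,315), and the dropper, lens and cell are where they were.

```bash
python3 -c "
from bench import ctrl
print(ctrl.close_job())"
```

```text
the job is handed in; nothing more can be done
None
```

The jar is open and the cap stands open side down within about 1 mm of the middle of the tissue pack; the stop was felt at about 0.15 N m, the bystanders are in place in the last picture, and the job was handed in at about 23.5 s.

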